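# Check the carton bases and clear out the red-dotted one

### The job

Stock check on the pantry counter: the three cartons standing there carry a date dot on the base, red or green. Tip every carton over onto its side on the counter so that its base shows, then lay any with a red dot flat in the wooden tray; leave the green-dotted ones lying on the counter, and leave everything else on the counter where it stands.

Things in the scene. Friction and masses are not known exactly. Their poses are not given: they have to be found in the camera images.
- carton_1: Printed carton, 64 x 64 mm, 150 mm tall, 0.2 to 0.4 kg, loose, upright at first. Origin at its centre; z from base to top; x, y square to its sides, x pointing away from the robot at first (within 12 degrees). Pushed near its top it tips (balance point 23 degrees) rather than slides, then lies 64 mm wide, centre 32 mm up.
- carton_2: Second carton, same size and looks from outside, same axes as carton_1.
- carton_3: Third carton, same size and looks from outside, same axes as carton_1.
- dot_red (a point): Centre of the red dot, a flat round sticker 44 mm across in the middle of one carton's base; it is hidden while that carton stands. A carton tipped towards the robot shows its base to the front camera, which looks at the robot from beyond the far side of the counter.
- dot_green_a (a point): Centre of a green dot, same size, in the middle of another carton's base.
- dot_green_b (a point): Centre of the other green dot, on the remaining carton's base.
- tray: Low wooden serving tray, fixed to the counter. Outside 272 mm along its x and 212 mm along its y, inside 260 x 200 mm; floor 6 mm thick, rim 30 mm above the counter, a low brass handle on each short side reaching 164 mm from the centre. Origin at the centre of its underside, on the counter.
- jar: Bystander: lidded glass storage jar, 96 mm across, 150 mm tall; loose, not to be disturbed. Origin at the centre of its underside.
- mug: Bystander: white mug, 82 mm across, 92 mm tall; loose, not to be disturbed. Origin at the centre of its underside.
- bowl: Bystander: blue bowl, 136 mm across, 58 mm tall; loose, not to be disturbed. Origin at the centre of its underside.
- mill: Bystander: turned wooden pepper mill, 54 mm across, 146 mm tall; loose, not to be disturbed. Origin at the centre of its underside.
- can: Bystander: food can, 75 mm across, 110 mm tall; loose, not to be disturbed. Origin at the centre of its underside.
- salt: Bystander: marble salt cellar with lid, 84 mm across, 74 mm tall; loose, not to be disturbed. Origin at the centre of its underside.
Things that resemble listed ones, but are neither listed nor needed, are in the scene too. What is shaped like the carton_1 but blue or orange is not meant. What is shaped like the carton_2 but black or orange is not meant.

How it is judged:
By the outcome, as a careful person would: the job done as asked, in the order asked, and still so for the second after the job is handed in, with the robot touching nothing.
It also fails if it takes over 61 s, if anything falls off the work surface, if the arm or the gripper's body presses on something with over 40 N, if the wrist force passes 120 N, or if a joint passes its speed limit or range.

### The arm

A 7-joint arm with a two-finger parallel gripper is mounted at the origin on the work surface. World frame = base frame: x ahead of the robot, y to its left, z up, the work surface at z = 0. Lengths are in m, angles in rad, forces in N, time in s.
With the tool pointing down it reaches from about 0.425 to 0.95 m from the base axis. Payload 4.7 kg.
Tool frame: the origin (TCP) lies on the centre line of the jaws, within the pads' length; the fingertips stand robot.nose_length ahead of it and the grasp point (between the pads) lies 8 mm behind it (robot.nose_length is the distance from the TCP to the fingertips, in m); z points along the fingers, y is the line along which they close (so a half turn about z gives the same grasp; the last joint's range is limited). The gripper opens to 85 mm and grips with 20 to 120 N. Pads are 22 mm wide; open, the fingers measure 114 mm over their backs; the gripper's body (76 mm by 85 mm) begins 54 mm behind the grasp point. The pads swing forward as they close: fully open they stand 13 mm farther back than shut.
Start: joints at [-1.344, 0.469, -0.049, 1.532, 0.024, 1.141, -0.082], TCP at [0.171, 0.653, 0.242] pointing down, gripper open.
Joint ranges: [-2.59, 2.59], [-0.33, 1.99], [-1.39, 1.29], [0.1, 2.45], [-1.04, 4.18], [0.21, 1.99], [-2.66, 2.66]. Speed limits (rad/s): [2.57, 2.57, 3.14, 3.14, 3.14, 3.14, 3.14].

### API

Orientations are given as [roll, pitch, yaw] about the fixed x, y, z axes, in that order (R = Rz(yaw) Ry(pitch) Rx(roll)).
In Python, from plant import robot gives the robot as it stands. Calls block until the motion is done:
- robot.goto(position, orientation): joint-space move of the TCP to a pose.
- robot.move_straight(position, vel=0.15, attitude=None, contact_N=None): straight line of the TCP; attitude=None keeps the orientation; vel is the mean speed in m/s. With contact_N (N) it stops when the force on the tool has changed by that much, and returns True; else False.
- robot.move_joints(angles): joint-space move.
- robot.grip(opening, strength=None): opening from 0.0 (shut) to 1.0 (fully open); strength is the grip in N (None keeps the last); returns when the fingers have stopped.
- robot.sleep(seconds).
- robot.inverse_kinematics(position, orientation): joint angles nearest the present ones, or None.
- robot.sense(): the state.
- robot.grab_frame(name): name is "side" or "top" or "wrist"; returns a dict with "image" (480x640x3 uint8, red, green, blue), "range_z" (480x640 float32, m along the optical axis (not along the pixel's ray), 0 where there is no reading), "fx", "fy", "cx", "cy" (pixels), "R" (3x3) and "t" (3): a world point X has camera coordinates R X + t. Camera axes: x right, y down, z forward; pixel columns grow to the right and rows downward; lengths in m; the calibration is good to about 2 mm. A picture is of the moment at which its call begins.
A pose or a line that the arm cannot do raises robot.IKError and nothing moves.
- robot.close_job(): hands the job in; it is judged then, once.
The state is a dict: "t": time; "joint_pos": joint angles; "joint_velocities": joint speeds; "effort": joint torques, N m; "tcp_pos": TCP position; "tcp_rot": TCP orientation; "wrist_force": force on the tool from outside, world axes, zero at the start; "torque": the same for the moment, N m; "opening": opening from 0.0 (shut) to 1.0 (fully open); "gripper_force": force on a finger pad.
Only numpy, scipy, OpenCV 4.12 (cv2) and the standard library are available. Lean on these libraries where they do the work, as an engineer would, in place of code of your own. Each camera call takes 0.05 s, during which the arm holds its last target. There are 200 camera calls.

## Working session

There is one attempt and no reset: what is moved stays moved. The work goes in short steps, each a Python script; the robot and the scene stay as the last script left them, time stands still between calls to the robot, and variables do not carry over. Pictures are saved under pics/ and viewed, at most 10 in all, crops included, and the job is handed in when it is done.

```bash
ls; mkdir -p pics
python3 - <<'E'
from plant import robot
import cv2,numpy as np
for n in("top","side"):
    f=robot.grab_frame(n); cv2.imwrite(f"pics/{n}0.png",f["image"][:,:,::-1]); np.savez(f"{n}0.npz",**f)
    print(n,f["fx"],f["cx"],f["cy"],f["R"],f["t"],-f["R"].T@f["t"])
print(robot.nose_length,robot.sense())
E
```

```text
pics
top 452.06128011779595 314.76092572639476 244.70270174857563 [[-0.00865438 -0.99984189  0.01553346]
 [-0.99314016  0.00678282 -0.11673311]
 [ 0.11660929 -0.01643716 -0.99304184]] [-0.0628463   0.58539913  1.08518772] [ 0.45429652 -0.04896962  1.14694849]
side 452.5267055937874 319.58252986512497 239.73869554379093 [[ 0.91043314 -0.41361799  0.00562688]
 [-0.3075802  -0.68599902 -0.65939348]
 [ 0.27659704  0.59860296 -0.75177694]] [-0.55453121  0.17609171  0.99359167] [ 0.2842014  -0.70333226  0.86619332]
0.011 {'t': 0.1, 'joint_pos': array([-1.34389829,  0.46938543, -0.04858281,  1.53355956,  0.02411873,
        1.141029  , -0.08230672]), 'joint_velocities': array([ 1.82625731e-03, -3.01914086e-03, -1.15986420e-04, -3.41513383e-03,
        2.89030787e-05, -1.25003269e-03,  3.35623999e-04]), 'effort': array([ 3.04088080e-04, -5.11516607e+01, -4.70039702e-02, -2.38393110e+01,
        1.07791877e-02,  4.32217246e-03, -1.12493899e-05]), 'tcp_pos': array([0.17065693, 0.65254727, 0.24135602]), 'tcp_rot': array([-3.13979956e+00,  8.57225645e-05,  2.88581365e+00]), 'wrist_force': array([-0.66547778,  0.29496752, -0.3352277 ]), 'torque': array([-0.02542439,  0.02856736, -0.01065795]), 'gripper_force': 0.0, 'opening': 1.0013016321673465}
```

View pics/top0.png

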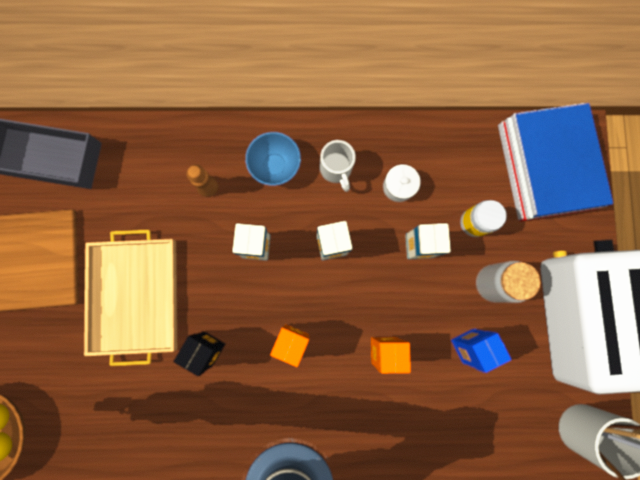

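View pics/side0.png

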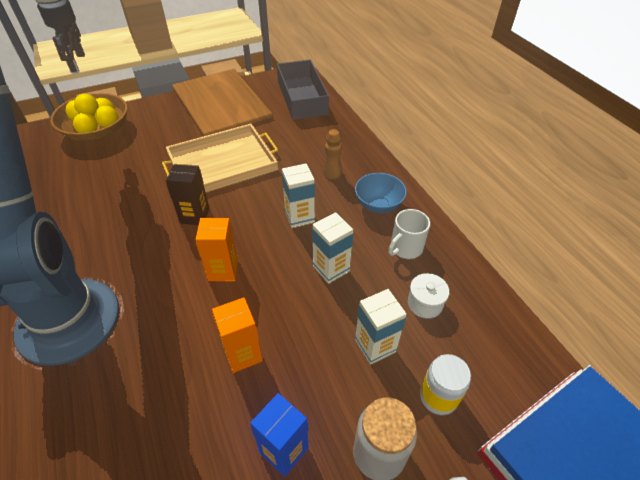

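Top view: three white cartons with tops at (251,240), (334,240), (434,239). The bowl, mug and salt are beyond them; orange, black and blue decoys are nearer the robot; the tray is at (130,297). I'll measure them all now.

```bash
cat > h.py <<'E'
import numpy as np,cv2
def cloud(f):
    z=f["range_z"]; v,u=np.mgrid[:480,:640]
    c=np.stack([(u-f["cx"])/f["fx"]*z,(v-f["cy"])/f["fy"]*z,z],-1)
    P=(c-f["t"])@f["R"]; P[z==0]=np.nan; return P
E
python3 - <<'E'
import numpy as np,cv2
from h import *
P=cloud(np.load("top0.npz"))
for n,u,v,r,lo,hi in [("c_a",251,240,28,.142,.16),("c_b",334,240,28,.142,.16),("c_c",434,239,28,.142,.16),
  ("black",205,353,35,.135,.16),("or1",291,346,35,.125,.16),("or2",391,355,35,.125,.16),("blue",482,350,38,.125,.16),
  ("bowl",273,159,32,.045,.07),("mug",338,162,30,.08,.1),("salt",402,183,24,.03,.09),("mill",200,178,25,.05,.16),("can",485,218,26,.10,.12),("jar",510,282,35,.13,.16),("tray",130,298,80,.024,.036)]:
    q=P[v-r:v+r,u-r:u+r].reshape(-1,3); q=q[(q[:,2]>lo)&(q[:,2]<hi)]
    if len(q)<5: print(n,"none");continue
    R=cv2.minAreaRect(q[:,:2].astype(np.float32)*1000)
    print(n,len(q),np.round(R[0]),np.round(R[1]),round(R[2],1),"z",np.round(np.median(q[:,2]),3))
E
```

```text
c_a 834 [586.  82.] [65. 64.] 84.3 z 0.15
c_b 824 [ 588. -109.] [64. 64.] 11.7 z 0.15
c_c 824 [ 585. -333.] [64. 66.] 3.0 z 0.15
black 967 [334. 199.] [65. 65.] 59.6 z 0.15
or1 915 [350.  -8.] [64. 65.] 66.5 z 0.15
or2 977 [ 326. -236.] [65. 64.] 89.5 z 0.15
blue 1041 [ 333. -446.] [66. 66.] 25.6 z 0.149
bowl 532 [800.  36.] [132. 134.] 90.0 z 0.055
mug 260 [ 790. -122.] [81. 88.] 67.7 z 0.09
salt 922 [ 740. -285.] [82. 83.] 44.6 z 0.058
mill 426 [740. 206.] [39. 44.] 44.7 z 0.13
can 717 [ 643. -478.] [70. 69.] 85.7 z 0.11
jar 1192 [ 488. -521.] [84. 83.] 42.8 z 0.15
tray 1452 [497. 421.] [422. 326.] 22.4 z 0.029
```

Run:
```python
import numpy as np,cv2
from h import *
from plant import robot
P=cloud(np.load("top0.npz"))
q=P[236:358,82:178].reshape(-1,3); q=q[(q[:,2]>.02)&(q[:,2]<.036)&(q[:,0]<.68)]
print(cv2.minAreaRect(q[:,:2].astype(np.float32)))
q2=P[245:350,92:170].reshape(-1,3);print(np.nanmin(q2,0),np.nanmax(q2,0))
for p in([.586,.0,.135],[.588,-.19,.135],[.585,-.41,.135],[.58,.36,.05],[.66,.08,.135]):
  for y in(-1.57,0,1.57,3.14):
    j=robot.inverse_kinematics(p,[np.pi,0,y]); print(p,y,None if j is None else np.round(j,2))
```

```text
((0.4634891152381897, 0.3884516656398773), (0.3001413941383362, 0.21508871018886566), 2.074361562728882)
[ 0.33262343  0.28745154 -0.00306931] [0.59145814 0.4948482  0.03263568]
[0.586, 0.0, 0.135] -1.57 [-0.82  0.7   1.11  1.9  -0.74  1.03 -2.53]
[0.586, 0.0, 0.135] 0 [-0.67  0.56  0.83  1.89 -0.51  0.92 -1.16]
[0.586, 0.0, 0.135] 1.57 [-0.5   0.49  0.57  1.88 -0.34  0.87  0.24]
[0.586, 0.0, 0.135] 3.14 [-0.36  0.46  0.39  1.88 -0.22  0.85  1.7 ]
[0.588, -0.19, 0.135] -1.57 [-0.48  0.75  1.11  1.82 -0.77  1.07 -2.21]
[0.588, -0.19, 0.135] 0 [-0.49  0.77  1.14  1.82 -0.79  1.09 -0.62]
[0.588, -0.19, 0.135] 1.57 [-0.44  0.7   1.03  1.82 -0.7   1.03  0.87]
[0.588, -0.19, 0.135] 3.14 [-0.19  0.54  0.6   1.81 -0.38  0.91  2.15]
[0.585, -0.41, 0.135] -1.57 [-0.07  0.9   1.11  1.57 -0.84  1.21 -1.94]
[0.585, -0.41, 0.135] 0 [-0.07  0.9   1.11  1.57 -0.84  1.21 -0.37]
[0.585, -0.41, 0.135] 1.57 [ 0.09  0.73  0.75  1.56 -0.55  1.06  0.98]
[0.585, -0.41, 0.135] 3.14 [ 0.08  0.74  0.77  1.56 -0.57  1.07  2.56]
[0.58, 0.36, 0.05] -1.57 [-0.4   0.7  -0.32  1.65  0.27  0.83  2.31]
[0.58, 0.36, 0.05] 0 [-0.99  0.74  0.57  1.69 -0.5   0.86 -1.78]
[0.58, 0.36, 0.05] 1.57 [-0.81  0.69  0.28  1.68 -0.25  0.81 -0.41]
[0.58, 0.36, 0.05] 3.14 [-0.62  0.68  0.01  1.67 -0.01  0.8   0.96]
[0.66, 0.08, 0.135] -1.57 [ 0.52  0.88 -1.18  1.62  0.85  1.24  2.31]
[0.66, 0.08, 0.135] 0 [-0.64  0.63  0.68  1.69 -0.46  0.98 -1.36]
[0.66, 0.08, 0.135] 1.57 [-0.56  0.6   0.56  1.69 -0.38  0.96  0.13]
[0.66, 0.08, 0.135] 3.14 [-0.35  0.56  0.23  1.67 -0.15  0.93  1.51]
```

```bash
cat > tip.py <<'E'
from h import *
from plant import robot
C={"a":(.586,.082,-5.7),"b":(.588,-.109,11.7),"c":(.585,-.333,3.0)}
def tip(n):
    x,y,d=C[n]; psi=np.radians(d); ax=np.array([np.cos(psi),np.sin(psi),0]); c=np.array([x,y,0])
    s=c+ax*.068; e=c+ax*(.043-.072); up=np.array([0,0,.23]); z=np.array([0,0,.13])
    robot.goto(s+up,[np.pi,0,psi])
    robot.move_straight(s+z,vel=.2)
    robot.move_straight(e+z,vel=.12)
    robot.move_straight(e+up,vel=.2)
    q=robot.sense(); print(n,q["t"],q["wrist_force"].round(1))
E
python3 - <<'E'
from tip import *
robot.grip(0.0)
tip("a"); 
f=robot.grab_frame("side"); cv2.imwrite("pics/side1.png",f["image"][:,:,::-1])
w=robot.grab_frame("wrist"); print(w["R"],-w["R"].T@w["t"],w["fx"],robot.sense()["tcp_pos"],robot.sense()["tcp_rot"])
# view-pose search: look back and down
for x in(.7,.75,.8):
  for z in(.2,.25,.3):
    for p in(.3,.5,.7):
      for s in(1,-1):
        r=[j for yy in(0,np.pi) if (j:=robot.inverse_kinematics([x,-.1,z],[np.pi,s*p,yy])) is not None]
        if r: print(x,z,s*p,len(r),end=" ; ")
E
```

```text
a 5.7833 [ 0.7 -0.1  0.2]
[[-0.0996172  -0.99502524  0.00109195]
 [-0.9439958   0.09485519  0.31602915]
 [-0.31456056  0.03045115 -0.94874885]] [0.63575609 0.07659584 0.35978294] 383.71192330424685 [0.55611231 0.08494796 0.22829696] [ 3.14032586e+00  2.98354866e-03 -9.94028951e-02]
0.7 0.2 0.3 2 ; 0.7 0.2 -0.3 2 ; 0.7 0.2 0.5 2 ; 0.7 0.2 -0.5 2 ; 0.7 0.2 0.7 2 ; 0.7 0.2 -0.7 2 ; 0.7 0.25 0.3 2 ; 0.7 0.25 -0.3 2 ; 0.7 0.25 0.5 2 ; 0.7 0.25 -0.5 2 ; 0.7 0.25 0.7 1 ; 0.7 0.25 -0.7 1 ; 0.7 0.3 0.3 2 ; 0.7 0.3 -0.3 2 ; 0.7 0.3 0.5 2 ; 0.7 0.3 -0.5 2 ; 0.7 0.3 0.7 1 ; 0.7 0.3 -0.7 1 ; 0.75 0.2 0.3 2 ; 0.75 0.2 -0.3 2 ; 0.75 0.2 0.5 2 ; 0.75 0.2 -0.5 2 ; 0.75 0.2 0.7 1 ; 0.75 0.2 -0.7 1 ; 0.75 0.25 0.3 2 ; 0.75 0.25 -0.3 2 ; 0.75 0.25 0.5 2 ; 0.75 0.25 -0.5 2 ; 0.75 0.25 0.7 1 ; 0.75 0.25 -0.7 1 ; 0.75 0.3 0.3 2 ; 0.75 0.3 -0.3 2 ; 0.75 0.3 0.5 1 ; 0.75 0.3 -0.5 1 ; 0.75 0.3 0.7 1 ; 0.75 0.3 -0.7 1 ; 0.8 0.2 0.3 2 ; 0.8 0.2 -0.3 2 ; 0.8 0.2 0.5 2 ; 0.8 0.2 -0.5 2 ; 0.8 0.2 0.7 1 ; 0.8 0.2 -0.7 1 ; 0.8 0.25 0.3 2 ; 0.8 0.25 -0.3 2 ; 0.8 0.25 0.5 1 ; 0.8 0.25 -0.5 1 ; 0.8 0.25 0.7 1 ; 0.8 0.25 -0.7 1 ; 0.8 0.3 0.3 2 ; 0.8 0.3 -0.3 2 ; 0.8 0.3 0.5 1 ; 0.8 0.3 -0.5 1 ; 0.8 0.3 0.7 1 ; 0.8 0.3 -0.7 1 ;
```

View pics/side1.png

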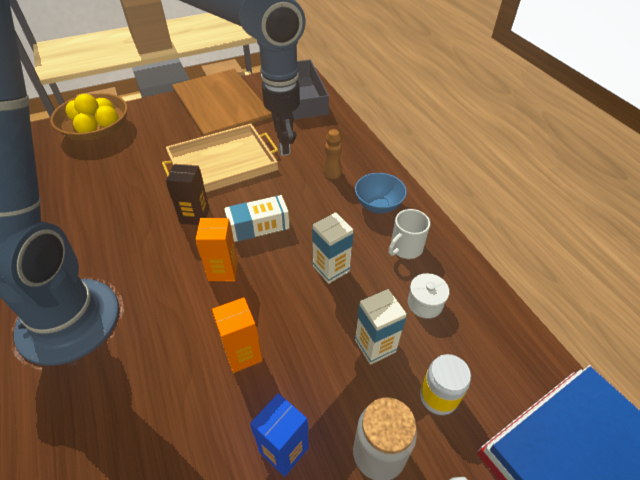

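Carton a lies on its side at (257,218), clear of the others. Next I'll tip b and c, then look at the bases with the wrist camera.

Run:
```python
from tip import *
tip("b"); tip("c")
robot.goto([.72,-.12,.26],[np.pi,.5,0])
f=robot.grab_frame("wrist"); g=robot.grab_frame("top")
cv2.imwrite("pics/w2.png",f["image"][:,:,::-1]);cv2.imwrite("pics/t2.png",g["image"][:,:,::-1]); np.savez("top2.npz",**g); np.savez("w2.npz",**f)
print(robot.sense()["t"],robot.sense()["joint_pos"].round(2))
```

```text
b 8.975 [-0.3  0.6 -0.6]
c 12.1667 [-0.  -0.6 -0.8]
13.3333 [-0.22  0.92  0.77  0.97 -0.4   1.9  -1.16]
```

View pics/w2.png

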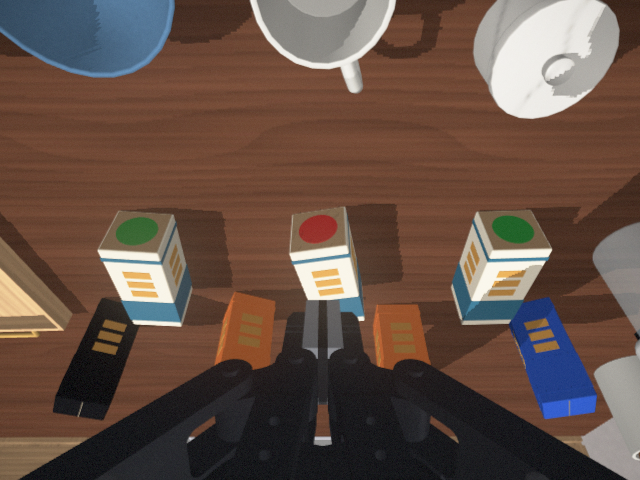

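View pics/t2.png

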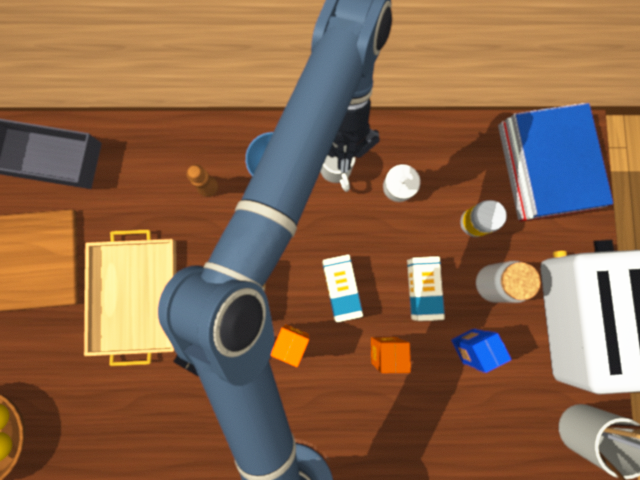

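Wrist view: the dots are green at (137,231), red at (318,229) and green at (513,229), so carton b in the middle is the red one. In the top view it lies at about (342,288). I'll measure it and pick it up.

Run:
```python
from tip import *
P=cloud(np.load("top2.npz"))
q=P[250:325,318:366].reshape(-1,3); q=q[(q[:,2]>.056)&(q[:,2]<.072)]
R=cv2.minAreaRect(q[:,:2].astype(np.float32)); B=cv2.boxPoints(R); print(R)
e=[B[1]-B[0],B[2]-B[1]]; a=max(e,key=np.linalg.norm); psi=np.arctan2(a[1],a[0]); psi=(psi+np.pi/2)%np.pi-np.pi/2
c=np.array([*R[0],0]); print(c,np.degrees(psi))
assert abs(max(R[1])-.15)<.012 and abs(min(R[1])-.064)<.01
dn=[np.pi,0,psi]; Z=lambda z:np.array([0,0,z])
pl=np.array([.462,.391,0]); yt=np.radians(1.5)
for p,o in((c+Z(.028),dn),(c+Z(.26),dn),(pl+Z(.26),[np.pi,0,yt]),(pl+Z(.035),[np.pi,0,yt])): assert robot.inverse_kinematics(p,o) is not None
robot.goto(c+Z(.2),dn); robot.grip(1.0)
print(robot.move_straight(c+Z(.028),vel=.15,contact_N=12))
robot.grip(0.3,strength=45); s=robot.sense(); print(s["opening"],s["gripper_force"],s["tcp_pos"],s["t"])
robot.move_straight(c+Z(.26),vel=.15); s=robot.sense(); print(s["opening"],s["gripper_force"],s["wrist_force"],s["t"])
f=robot.grab_frame("side"); cv2.imwrite("pics/side3.png",f["image"][:,:,::-1])
```

```text
((0.47839978337287903, -0.13128674030303955), (0.1505071371793747, 0.06470123678445816), 11.377832412719727)
[ 0.47839978 -0.13128674  0.        ] 11.3778305
False
0.7409838068097608 50.198044180870056 [ 0.47894908 -0.13123978  0.02881043] 16.75
0.7428995764511035 50.011643171310425 [-0.69212901  0.17113398 -2.85773761] 18.45
```

View pics/side3.png

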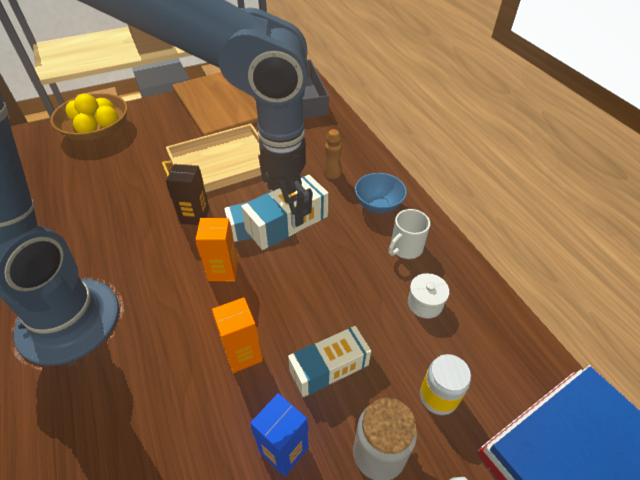

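The carton is held level in the gripper at (285,212). Now I'll place it in the tray.

Run:
```python
from tip import *
pl=np.array([.462,.391,0]); o=[np.pi,0,np.radians(1.5)]; Z=lambda z:np.array([0,0,z])
robot.goto(pl+Z(.26),o)
robot.move_straight(pl+Z(.10),vel=.15)
print(robot.move_straight(pl+Z(.034),vel=.05,contact_N=6),robot.sense()["tcp_pos"])
robot.grip(1.0)
robot.move_straight(pl+Z(.26),vel=.15)
robot.goto([.3,.60,.26],o); robot.sleep(.3)
g=robot.grab_frame("top"); cv2.imwrite("pics/t4.png",g["image"][:,:,::-1]); print(robot.sense()["t"])
P=cloud(g); q=P[236:358,82:178].reshape(-1,3); q=q[(q[:,2]>.05)&(q[:,2]<.09)]; print(cv2.minAreaRect(q[:,:2].astype(np.float32)),np.median(q[:,2]))
```

```text
True [0.46184254 0.39086832 0.03487211]
26.2333
((0.46121007204055786, 0.3900727927684784), (0.15043920278549194, 0.06590442359447479), 1.7703027725219727) 0.06962895375621121
```

View pics/t4.png

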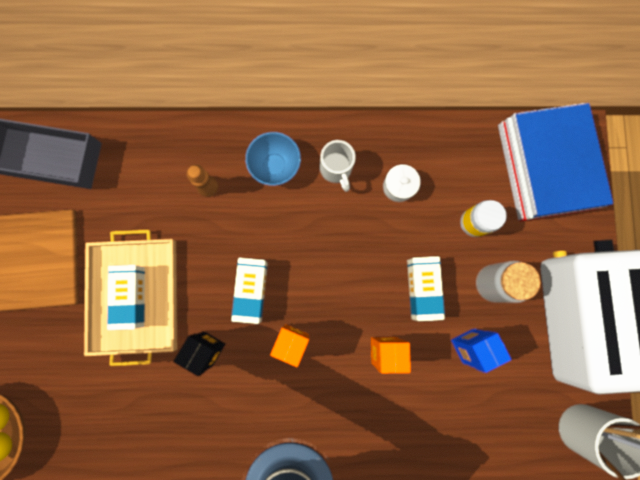

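The red-dot carton lies flat in the tray at (125,297). The green ones lie on the counter at (250,290) and (426,288), and everything else is where it was.

```bash
python3 -c "
from plant import robot
print(robot.close_job())"
```

```text
the job is handed in; nothing more can be done
None
```

All three cartons were tipped onto their sides; the red-dotted one (the middle carton) now lies flat in the tray, the two green ones lie on the counter, nothing else was moved, and the job was handed in at about 26 s.

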